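# Close up the glass annealing oven

### The arm

A 7-joint arm with a two-finger parallel gripper is mounted at the origin on the work surface. World frame = base frame: x ahead of the robot, y to its left, z up, the work surface at z = 0. Lengths are in m, angles in rad, forces in N, time in s.
With the tool pointing down it reaches from about 0.425 to 0.925 m from the base axis. Payload 6.8 kg.
Tool frame: the origin (TCP) lies at the very end of the fingers, on their centre line; the grasp point (between the pads) lies 19 mm behind it; z points along the fingers, y is the line along which they close (so a half turn about z gives the same grasp; the last joint's range is limited). The gripper opens to 85 mm and grips with 20 to 120 N. Pads are 22 mm wide; open, the fingers measure 114 mm over their backs; the gripper's body (76 mm by 85 mm) begins 54 mm behind the grasp point. The pads swing forward as they close: fully open they stand 13 mm farther back than shut.
Start: joints at [1.109, 0.477, 0.022, 1.555, -0.011, 1.109, -0.083], TCP at [0.234, -0.633, 0.231] pointing down, gripper open.
Joint ranges: [-2.96, 2.96], [-0.34, 2.1], [-1.41, 1.46], [0.24, 2.44], [-1.37, 4.51], [0.17, 1.92], [-2.96, 2.96]. Speed limits (rad/s): [2.39, 2.39, 3.14, 3.14, 3.14, 3.14, 3.14].

### API

Orientations are given as a rotation vector (axis times angle).
In Python, from bench import r gives the robot as it stands. The module is installed in compiled form; this text tells all that it offers.
- The arm moves only by the tool servo_tool, never from a script. Its argument "commands" is a list of rows, each a list of 7 numbers: the turn, a rotation vector about the world's x, y, z in degrees, then the shift along the world's x, y, z in mm, then the closure, from 0 (fully open) to 1 (shut). A call has 1 to 5 rows; each row is the pose to reach, as a shift and turn from the pose commanded when the call began; what a row does not reach only later rows make up. A row lasts 1/12 s, in which the tool goes at most 41.7 mm and 7.16 degrees, less where a joint would pass 70% of its speed; a pose out of reach is approached as far as the arm can. A call with a gripper value outside its range is refused whole. The fingers move at their own pace and stop on an object; "force" is the grip in N (left out, the last holds). Time passes only in rows, so rows that repeat a pose let the fingers close. It gives the time, the measured TCP pose, the force, the opening and the grip force at its end, in the units of the state.
- r.get_obs(): the state, without advancing time (a new reading comes with each control period).
- r.grab_frame(name): name is "scene" or "top"; returns (picture, depth): 420x560x3 uint8, blue, green, red; 420x560 float32, m along the optical axis (not along the pixel's ray), 0 where there is no reading.
- r.camera_info(name): a dict with "vertical_fov" (degrees; the focal length in pixels is half the picture's height over the tangent of half this angle, whatever the lens; pixels are square), "cx", "cy" (the principal point, pixels), "cam_to_world" (4x4, takes a point from camera to world coordinates). Camera axes: x right, y up, looking along -z (the intrinsics and any distortion apply to the point x, -y, -z); pixel columns grow to the right and rows downward; lengths in m; the calibration is good to about 2 mm. A picture is of the moment at which its call begins. camera_info takes no time and is no camera call.
- r.hand_in(): hands the job in; it is judged then, once.
The state is a dict: "clock": time; "joints": joint angles; "qvel": joint speeds; "tau": joint torques, N m; "tcp_pos": TCP position; "orientation": TCP orientation; "contact_force": force on the tool from outside, world axes, zero at the start; "moment": the same for the moment, N m; "grip_width": finger opening in m; "gripper_force": force on a finger pad.
Only numpy, scipy, OpenCV 4.12 (cv2) and the standard library are available. Lean on these libraries where they do the work, as an engineer would, in place of code of your own. Each camera call takes 0.05 s, during which the arm holds its last target. There are 200 camera calls.

### The job

Two freshly made glass vases stand on the pulled-out loading tray of the small annealing oven: with the fingertips, gently push the tray fully home from the outside of its front plate, and only then push the red door fully shut from its outside, without slamming either. Grip nothing: do not take hold of the tray or door or reach behind their faces, do not touch the vases, which must stay standing on the tray, and leave everything else on the bench where it is.

Things in the scene. Friction and masses are not known exactly. Their poses are not given: they have to be found in the camera images.
- annealer: the annealing oven, a fixed grey box 280 deep (x), 260 wide (y), 192 high over its vent plate. Origin: centre of its underside, on the bench. Its -x points out of the open front, +y to the hinge side; the front face is at x = -140, its opening 214 wide, 50 to 160 above the bench. It stands left or right on the bench, swapped with the burner; place and yaw (to 0.2 rad) vary.
- tray (a joint): how far the oven's loading tray is pulled out, m: 0 = fully home (hard stop), at most 0.16; it starts 0.09 to 0.135 out. It slides along the oven's x (push along +x to close), resists with about 2 N plus 6 N per m/s, and stays where it is left.
- tray_front (a point): point on the outside of the tray's upright aluminium front plate, mid width, 125 above the bench. Axes: the oven's. The plate is 190 wide, from 55 to 150 above the bench, no handle; behind it is a white lining (14 thick together) and the pan, floor 60 above the bench, which the robot must not touch. When home its outside stands 5 in front of the oven's front face (oven x = -145).
- door (a joint): opening of the oven's red door, rad: 0 = shut (hard stop), at most 1.95; it starts 1.55 to 1.85, sticking out towards the robot beside the tray. Upright hinge at the oven's +y front corner; seen from above it turns anticlockwise to shut. Resists with about 0.12 N m and stays where it is left. Below about 1.3 it would foul a pulled-out tray.
- door_hinge (a point): point on the door's hinge line at the foot of the door, 30 above the bench, at oven x = -150, y = +130. Its axes turn with the door: -y runs along the door from hinge to free edge, -x is the outward normal of its red outside face (when shut it faces as the oven's front does).
- door_face (a point): point on the door's red outside face, 170 from the hinge line, 125 above the bench, a good place to push; axes as door_hinge. The door is a plain panel, no handle, red outside and top edge, white lining inside (not to be touched), 260 wide, 20 thick, from 30 to 180 above the bench; its outside lies 20 from the hinge line along -x.
- vase_blue: small solid blue glass vase standing loose on the tray, diameter 40, height 64, about 60 g. Origin: centre of its foot.
- vase_amber: the same in amber glass, beside the blue one on the tray. Origin: centre of its foot.
- burner: bench burner, fixed, unlit: green round foot 124 across, upright post, brass barrel tilted up towards +x, 170 high and 180 long; it stands in the place the oven does not. Origin: centre of its foot's underside. Leave it alone.
- frit_jar: a green glass jar of colour with a steel lid, diameter 52, height 75, standing by the oven's right front corner. Origin: centre of its underside. Leave it alone.
- colour_jar: a red jar with a steel lid, diameter 60, height 85, standing on the left of the bench. Origin: centre of its underside. Leave it alone.
- water_cup: an open steel cup, diameter 72, height 85, on the right of the bench. Origin: centre of its underside. Leave it alone.
- mould: a dark wooden forming block, 90 x 70 x 50 high, on the left of the bench. Origin: centre of its underside. Leave it alone.
- spatula: a spatula 200 long lying on the right of the bench. Origin: near its middle, on the underside. Leave it alone.

How it is judged:
On the way, in this order (a step that is already met when the one before it is completed fails the run):
1. the tray is fully home (within 5 mm) while the door is still open (value of joint tray below 0.005 m and value of joint door above 0.5 rad), for 0.2 s.
2. the door is fully shut (within 0.035 rad) (value of joint door below 0.035 rad), for 0.2 s.
At the end, for the whole second after the job is handed in: The tray is within 5 mm of fully home, the door within 0.035 rad of shut and at rest, and both vases stand upright (within 0.3 rad) and still on the tray's floor (value of joint tray below 0.005 m and value of joint door below 0.035 rad and not (velocity of joint door below -0.05 rad/s) and velocity of joint door below 0.05 rad/s and angle between each of vase_blue, vase_amber's own z axis and vertical below 0.3 rad and z of vase_blue in the frame of annealer between 0.05 and 0.075 m and x of vase_blue in the frame of tray_front between 0.01 and 0.195 m and z of vase_amber in the frame of annealer between 0.05 and 0.075 m and x of vase_amber in the frame of tray_front between 0.01 and 0.195 m and linear speed of each of vase_blue, vase_amber below 0.02 m/s); the robot touches nothing.
It fails at once if a vase is touched by the robot, tipped over 0.3 rad, lifted or off the tray (not (angle between each of vase_blue, vase_amber's own z axis and vertical below 0.3 rad and z of vase_blue in the frame of annealer between 0.05 and 0.075 m and x of vase_blue in the frame of tray_front between 0.01 and 0.195 m and z of vase_amber in the frame of annealer between 0.05 and 0.075 m and x of vase_amber in the frame of tray_front between 0.01 and 0.195 m) or contact force between any of the fingers, the arm and vase_blue above 0.3 N or contact force between any of the fingers, the arm and vase_amber above 0.3 N).
It fails at once if the robot grips or reaches behind the tray's front plate or the door (over 0.5 N on the inside of either) (contact force between any of the fingers, the arm and tray_c1 above 0.5 N or contact force between any of the fingers, the arm and tray_c2 above 0.5 N or contact force between any of the fingers, the arm and door_c1 above 0.5 N).
It fails at once if the door is pushed below 1.2 rad while the tray is more than 20 mm out (value of joint door below 1.2 rad and value of joint tray above 0.02 m).
It fails at once if the tray or the door is slammed (faster than 0.4 m/s or 2.5 rad/s) (velocity of joint tray below -0.4 m/s or velocity of joint door below -2.5 rad/s).
It fails at once if another thing on the bench is moved more than 20 mm, or the burner knocked (over 5 N) (distance of any of frit_jar, colour_jar, water_cup, mould, spatula from where it was at the start of the episode above 0.02 m or contact force between any of the fingers, the arm and burner above 5 N).
It also fails if it takes over 54 s, if anything falls off the work surface, if the arm or the gripper's body presses on something with over 40 N, if the wrist force passes 120 N, or if a joint passes its speed limit or range.

## Working session

There is one attempt and no reset: what is moved stays moved. The work goes in short steps, Python scripts to look and compute and a tool call to move; the robot and the scene stay as the last step left them, time stands still between calls to the robot, and variables do not carry over. Pictures are saved under pics/ and viewed, at most 10 in all, crops included, and the job is handed in when it is done.

Besides the shell and the picture viewer there is one more tool, called by a JSON object that holds its "api" and its "payload". servo_tool: Moves the arm, as the interface text tells. Its arguments: {"type":"object","properties":{"commands":{"type":"array"},"force":{"type":"number"}},"required":["commands"]}

```bash
mkdir -p pics; python3 - <<'E'
from bench import r
import cv2, numpy as np
for n in ("scene","top"):
    p,d=r.grab_frame(n); cv2.imwrite(f"pics/{n}0.png",p); np.save(f"pics/{n}0.npy",d)
    print(n,{k:np.round(v,3) for k,v in r.camera_info(n).items()},(d>0).mean())
print(r.get_obs())
E
```

```text
scene {'vertical_fov': np.float64(42.561), 'cx': np.float64(279.634), 'cy': np.float64(217.937), 'cam_to_world': array([[ 0.44 , -0.725,  0.53 ,  1.406],
       [ 0.898,  0.36 , -0.254, -0.421],
       [-0.007,  0.588,  0.809,  1.413],
       [ 0.   ,  0.   ,  0.   ,  1.   ]])} 0.9960841836734694
top {'vertical_fov': np.float64(52.36), 'cx': np.float64(287.487), 'cy': np.float64(211.099), 'cam_to_world': array([[-0.02 ,  0.996, -0.091,  0.43 ],
       [-1.   , -0.021, -0.015, -0.03 ],
       [-0.017,  0.091,  0.996,  1.537],
       [ 0.   ,  0.   ,  0.   ,  1.   ]])} 0.9960544217687075
{'clock': 0.1, 'joints': array([ 1.10886719,  0.47773708,  0.02234986,  1.55634406, -0.01151083,
        1.10933602, -0.0830958 ]), 'qvel': array([-0.00155503, -0.00064935,  0.00078018, -0.00358229, -0.00086862,
        0.00096564,  0.00145412]), 'tau': array([ 6.71112095e-03, -5.97751844e+01,  1.61437400e+00, -2.81950879e+01,
        1.27449693e-02,  5.01647213e-03,  3.43397596e-05]), 'tcp_pos': array([ 0.23368157, -0.63268033,  0.23041352]), 'orientation': array([-3.09093371e+00, -5.52629442e-01,  6.49819269e-04]), 'contact_force': array([-0.3287062 ,  0.1455498 , -0.23937646]), 'moment': array([-0.02415285, -0.01981936,  0.0526509 ]), 'gripper_force': 0.0, 'grip_width': 0.08523709059985436}
```

View pics/scene0.png

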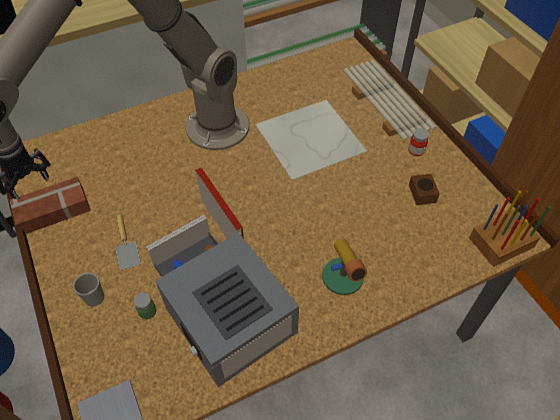

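View pics/top0.png

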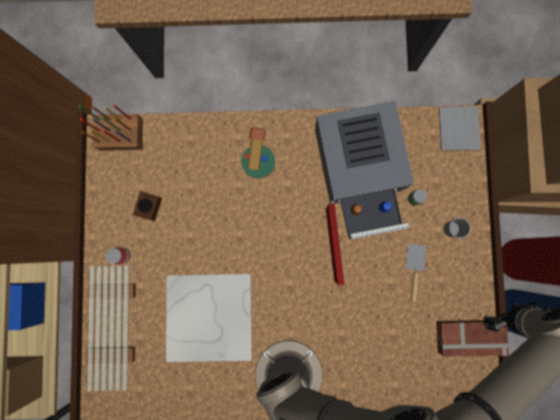

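The top view shows the oven at about (365,150), with the tray plate's top edge running from (352,236) to (407,226). The red door sticks out from (332,205) to (340,283). The blue vase is near (387,207) and the amber one near (357,209). The frit jar is at (418,197), the cup at (458,228) and the spatula at (416,270). The scene view shows the same layout.

```bash
cat > h.py <<'E'
from bench import r
import cv2, numpy as np
def cloud(n,p=None,d=None):
    if p is None: p,d=r.grab_frame(n)
    c=r.camera_info(n); f=210/np.tan(np.radians(c["vertical_fov"])/2)
    v,u=np.mgrid[0:420,0:560]
    P=np.stack([(u-c["cx"])/f*d,-(v-c["cy"])/f*d,-d,np.ones_like(d)],-1)@np.array(c["cam_to_world"]).T
    return p,P[...,:3]
def red(p):
    h=cv2.cvtColor(p,cv2.COLOR_BGR2HSV); return ((h[...,0]<8)|(h[...,0]>172))&(h[...,1]>150)&(h[...,2]>60)
E
python3 - <<'E'
from h import *
np.set_printoptions(precision=4,suppress=True)
for n in ("scene","top"):
    p=cv2.imread(f"pics/{n}0.png"); p,P=cloud(n,p,np.load(f"pics/{n}0.npy"))
    X=P.reshape(-1,3)
    reg=(X[:,0]>.3)&(X[:,0]<1.1)&(X[:,1]>-.6)&(X[:,1]<.1)
    b=X[reg&(abs(X[:,2])<.02)]; print(n,"bench z",np.percentile(b[:,2],[5,50,95]))
    m=red(p).ravel()&reg&(X[:,2]>.03)
    t=X[m&(abs(X[:,2]-np.percentile(X[m,2],95))<.008)]
    print("door top",len(t),np.median(t[:,2]))
    (bx,s,a)=cv2.minAreaRect((t[:,:2]*1000).astype(np.float32)); print(bx,s,a); print(cv2.boxPoints((bx,s,a)))
    o=X[reg&(abs(X[:,2]-.19)<.012)&~red(p).ravel()]
    print("oven",len(o),np.median(o[:,2])); q=cv2.minAreaRect((o[:,:2]*1000).astype(np.float32)); print(q,cv2.boxPoints(q))
    o=X[reg&(abs(X[:,2]-.15)<.008)&~red(p).ravel()&(X[:,0]<.78)]
    o=o[o[:,0]<np.median(o[:,0])+.06]; 
    print("plate top",len(o),np.median(o[:,2])); q=cv2.minAreaRect((o[:,:2]*1000).astype(np.float32)); print(q,cv2.boxPoints(q))
E
```

```text
scene bench z [-0.0057  0.0001  0.0073]
door top 424 0.1821229180509052
(451.57952880859375, -163.69375610351562) (259.6783142089844, 21.389610290527344) 5.417454719543457
[[ 321.3106 -165.305 ]
 [ 323.33   -186.5991]
 [ 581.8484 -162.0825]
 [ 579.829  -140.7884]]
oven 9978 0.1861332873513848
((614.2555541992188, -276.21624755859375), (570.6785278320312, 279.109375), 5.449518203735352) [[ 316.9526 -164.3906]
 [ 343.4593 -442.2385]
 [ 911.5585 -388.0419]
 [ 885.0518 -110.194 ]]
plate top 451 0.14856453586379725
((446.03021240234375, -289.5618591308594), (232.3359832763672, 236.1620635986328), 5.1945719718933105) [[ 319.6485 -182.4834]
 [ 341.0302 -417.6756]
 [ 572.412  -396.6403]
 [ 551.0303 -161.4482]]
top bench z [-0.0065 -0.0007  0.0064]
door top 451 0.18138692656088384
(447.73260498046875, -160.64883422851562) (255.37875366210938, 19.48819923400879) 5.252026081085205
[[ 319.6874 -162.6339]
 [ 321.4713 -182.0403]
 [ 575.7778 -158.6637]
 [ 573.994  -139.2574]]
oven 6877 0.18538354643930632
((599.8062133789062, -186.852294921875), (546.5093994140625, 471.39569091796875), 11.162871360778809) [[ 286.0905   -8.5154]
 [ 377.3521 -470.9927]
 [ 913.522  -365.1892]
 [ 822.2604   97.2881]]
plate top 253 0.1483773265989985
((447.068115234375, -277.86029052734375), (233.1737518310547, 252.9427490234375), 5.272749423980713) [[ 319.3522 -162.6381]
 [ 342.5969 -414.5105]
 [ 574.784  -393.0825]
 [ 551.5393 -141.2101]]
```

```bash
python3 - <<'E'
from h import *
np.set_printoptions(precision=1,suppress=True)
for n in ("scene","top"):
    p=cv2.imread(f"pics/{n}0.png"); p,P=cloud(n,p,np.load(f"pics/{n}0.npy"))
    X=P.reshape(-1,3)
    h=cv2.cvtColor(p,cv2.COLOR_BGR2HSV).reshape(-1,3)
    def rect(m,name):
        m=m.reshape(420,560).astype(np.uint8)
        k,l,s,_=cv2.connectedComponentsWithStats(m); i=1+np.argmax(s[1:,4]); t=X[(l==i).ravel()]
        q=cv2.minAreaRect((t[:,:2]*1000).astype(np.float32)); print(n,name,len(t),np.median(t[:,2])*1000,q[1:]);print(cv2.boxPoints(q))
    rect((X[:,0]>.6)&(X[:,0]<1.1)&(X[:,1]>-.7)&(X[:,1]<0)&(abs(X[:,2]-.186)<.014)&~red(p).ravel(),"oven")
    rect((X[:,0]>.4)&(X[:,0]<.63)&(X[:,1]>-.45)&(X[:,1]<-.19)&(abs(X[:,2]-.15)<.01)&(h[:,1]<90),"plate")
    rect((X[:,0]>.5)&(X[:,1]>-.45)&(X[:,1]<-.17)&(X[:,2]>.06)&(h[:,0]>110)&(h[:,0]<130)&(h[:,1]>150),"blue")
E
```

```text
scene oven 10049 186.1001087926828 ((284.7908630371094, 261.4211120605469), 9.700587272644043)
[[ 586.8 -158.8]
 [ 630.8 -416.5]
 [ 911.5 -368.5]
 [ 867.5 -110.8]]
scene plate 371 147.99959275358265 ((19.393030166625977, 189.30006408691406), 9.774518013000488)
[[ 464.5 -217.8]
 [ 496.6 -404.3]
 [ 515.7 -401. ]
 [ 483.6 -214.5]]
scene blue 48 123.20159040493073 ((23.03800392150879, 62.331871032714844), 88.14839935302734)
[[ 559.1 -353. ]
 [ 621.4 -355. ]
 [ 622.2 -332. ]
 [ 559.9 -330. ]]
top oven 6888 185.3545775781611 ((280.8232116699219, 261.2750549316406), 9.737887382507324)
[[ 587.3 -156.4]
 [ 631.5 -413.9]
 [ 908.3 -366.4]
 [ 864.1 -108.9]]
top plate 254 148.31419935894118 ((13.897089958190918, 189.54702758789062), 9.84871768951416)
[[ 463.3 -214.5]
 [ 495.7 -401.3]
 [ 509.4 -398.9]
 [ 477.  -212.2]]
top blue 88 109.26545890044903 ((31.68267250061035, 37.3514289855957), 80.26094818115234)
[[ 552.7 -350.3]
 [ 589.5 -356.7]
 [ 594.9 -325.4]
 [ 558.  -319.1]]
```

{"api": "servo_tool", "payload": {"commands": [[0,0,-5,20,33,0,1],[0,0,-10.6,40,66,0,1],[0,0,-10.6,60,100,0,1],[0,0,-10.6,80,133,0,1],[0,0,-10.6,100,167,0,1]], "force": 20}}

```text
clock: 0.52
tcp_pos: [0.3343, -0.4644, 0.2309]
orientation: [-3.13, -0.264, 0.001]
contact_force: [0.9, -0.5, 0.2]
grip_width: 0.0253
gripper_force: 0.0
```

{"api": "servo_tool", "payload": {"commands": [[0.8,-4.9,0,20,33,0,1],[1.7,-9.9,0,40,66,0,1],[2.5,-14.8,0,60,100,0,1],[3.4,-19.7,0,75,130,0,1],[4.2,-24.6,0,85,146,0,1]]}}

```text
clock: 0.93
tcp_pos: [0.4203, -0.3161, 0.2315]
orientation: [-3.018, -0.262, -0.674]
contact_force: [1.0, 1.2, -0.1]
grip_width: 0.0002
gripper_force: 0.0
```

{"api": "servo_tool", "payload": {"commands": [[0,0,0,0,0,-30,1],[0,0,0,0,0,-60,1],[0,0,0,0,0,-90,1],[0,0,0,0,0,-112,1],[0,0,0,0,0,-112,1]]}}

```text
clock: 1.35
tcp_pos: [0.4164, -0.3179, 0.115]
orientation: [-3.017, -0.253, -0.66]
contact_force: [-0.2, 1.1, -0.6]
grip_width: -0.0003
gripper_force: 0.0
```

{"api": "servo_tool", "payload": {"commands": [[0,0,0,10,1.7,0,1],[0,0,0,20,3.4,0,1],[0,0,0,30,5.1,0,1],[0,0,0,36,6,0,1],[0,0,0,40,6.8,0,1]]}}

```text
clock: 1.77
tcp_pos: [0.4613, -0.3132, 0.1208]
orientation: [-3.022, -0.259, -0.672]
contact_force: [-0.5, 0.6, -1.2]
grip_width: -0.0
gripper_force: 0.0
```

{"api": "servo_tool", "payload": {"commands": [[0,0,0,4,0.7,0,1],[0,0,0,8,1.4,0,1],[0,0,0,12,2,0,1],[0,0,0,16,2.7,0,1],[0,0,0,20,3.4,0,1]]}}

```text
clock: 2.18
tcp_pos: [0.4787, -0.3101, 0.1192]
orientation: [-3.022, -0.255, -0.668]
contact_force: [-2.8, -0.6, 1.1]
grip_width: -0.0001
gripper_force: 1.2
```

{"api": "servo_tool", "payload": {"commands": [[0,0,0,5,0.9,0,1],[0,0,0,10,1.7,0,1],[0,0,0,15,2.6,0,1],[0,0,0,20,3.4,0,1],[0,0,0,25,4.3,0,1]]}}

```text
clock: 2.6
tcp_pos: [0.5043, -0.3057, 0.1192]
orientation: [-3.021, -0.255, -0.668]
contact_force: [-3.2, -1.2, 0.6]
grip_width: 0.0
gripper_force: 1.2
```

```bash
cat > tray.py <<'E'
from h import *
import sys
p,P=cloud("top"); X=P.reshape(-1,3)
m=(X[:,0]>.4)&(X[:,0]<.9)&(X[:,1]>-.6)&(X[:,1]<0)
h=cv2.cvtColor(p,cv2.COLOR_BGR2HSV).reshape(-1,3)
ex=np.array([.9857,.1685]); ey=np.array([-.1685,.9857]); L=(X[:,:2]-[.609,-.2865])@np.c_[ex,ey]
t=L[m&(abs(X[:,2]-.15)<.008)&(h[:,1]<90)&(abs(L[:,1])<.093)&(L[:,0]<.02)]
print("plate oven x (rel. front) 1,5,50%:",np.percentile(t[:,0],[1,5,50]).round(4),len(t))
cv2.imwrite(f"pics/{sys.argv[1]}.png",cv2.resize(p[60:320,200:520],None,fx=2.4,fy=2.3)); print(r.get_obs()["contact_force"].round(2))
E
python3 tray.py push1
```

```text
plate oven x (rel. front) 1,5,50%: [-0.1126 -0.0986 -0.0922] 254
[1.23 0.43 0.59]
```

View pics/push1.png

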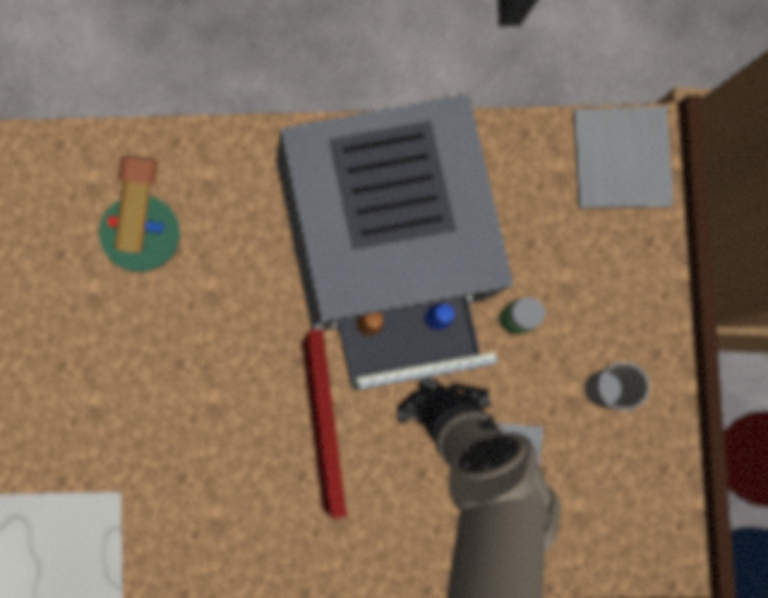

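The gripper is centred on the plate at about (440,375) in the crop. The tray has gone in about 33 mm and both vases are standing. I'll keep pushing.

{"api": "servo_tool", "payload": {"commands": [[0,0,0,5,0.9,0,1],[0,0,0,10,1.7,0,1],[0,0,0,15,2.6,0,1],[0,0,0,20,3.4,0,1],[0,0,0,25,4.3,0,1]]}}

```text
clock: 3.07
tcp_pos: [0.5293, -0.3012, 0.1192]
orientation: [-3.021, -0.256, -0.668]
contact_force: [-2.4, -0.3, 1.6]
grip_width: -0.0002
gripper_force: 1.2
```

{"api": "servo_tool", "payload": {"commands": [[0,0,0,5,0.9,0,1],[0,0,0,10,1.7,0,1],[0,0,0,15,2.6,0,1],[0,0,0,20,3.4,0,1],[0,0,0,25,4.3,0,1]]}}

```text
clock: 3.48
tcp_pos: [0.5543, -0.2969, 0.1192]
orientation: [-3.021, -0.256, -0.668]
contact_force: [-3.5, -0.6, 0.7]
grip_width: -0.0001
gripper_force: 1.2
```

{"api": "servo_tool", "payload": {"commands": [[0,0,0,5,0.9,0,1],[0,0,0,10,1.7,0,1],[0,0,0,15,2.6,0,1],[0,0,0,20,3.4,0,1],[0,0,0,25,4.3,0,1]]}}

```text
clock: 3.9
tcp_pos: [0.5793, -0.2927, 0.1193]
orientation: [-3.021, -0.256, -0.668]
contact_force: [-2.7, -0.5, 0.2]
grip_width: -0.0001
gripper_force: 1.2
```

{"api": "servo_tool", "payload": {"commands": [[0,0,0,3,0.5,0,1],[0,0,0,6,1,0,1],[0,0,0,9,1.5,0,1],[0,0,0,11,1.9,0,1],[0,0,0,13,2.2,0,1]]}}

```text
clock: 4.32
tcp_pos: [0.592, -0.2905, 0.1193]
orientation: [-3.021, -0.256, -0.668]
contact_force: [-2.4, 1.0, 0.4]
grip_width: 0.0003
gripper_force: 1.1
```

```bash
python3 tray.py push2
```

```text
plate oven x (rel. front) 1,5,50%: [-0.0229 -0.01   -0.0043] 223
[-0.19 -0.07 -0.99]
```

{"api": "servo_tool", "payload": {"commands": [[0,0,0,2,0.3,0,1],[0,0,0,4,0.7,0,1],[0,0,0,6,1,0,1]]}}

```text
clock: 4.62
tcp_pos: [0.5977, -0.2895, 0.1192]
orientation: [-3.021, -0.256, -0.668]
contact_force: [-11.1, 0.4, 4.9]
grip_width: 0.0001
gripper_force: 5.8
```

{"api": "servo_tool", "payload": {"commands": [[0,0,0,1.5,0.3,0,1],[0,0,0,3,0.5,0,1],[0,0,0,3,0.5,0,1]]}}

```text
clock: 4.87
tcp_pos: [0.5978, -0.2898, 0.1185]
orientation: [-3.022, -0.253, -0.662]
contact_force: [-15.7, 0.5, 9.7]
grip_width: -0.0001
gripper_force: 7.3
```

{"api": "servo_tool", "payload": {"commands": [[0,0,0,-15,-2.6,0,1],[0,0,0,-40,-6.8,0,1],[0,0,0,-70,-12,15,1],[0,0,0,-80,-13,50,1],[0,0,0,-80,-13,90,1]]}}

```text
clock: 5.28
tcp_pos: [0.5166, -0.303, 0.2077]
orientation: [-3.022, -0.247, -0.661]
contact_force: [1.8, -0.7, -0.3]
grip_width: 0.0001
gripper_force: 0.0
```

{"api": "servo_tool", "payload": {"commands": [[-0.8,4.9,0,-10,0,40,1],[-1.7,9.9,0,-20,0,60,1],[-2.5,14.8,0,-30,0,60,1],[-3.4,19.7,0,-40,0,60,1],[-4.2,24.6,0,-50,0,60,1]]}}

```text
clock: 5.7
tcp_pos: [0.4717, -0.3026, 0.2714]
orientation: [3.127, 0.264, -0.0]
contact_force: [-1.3, 0.2, -1.3]
grip_width: 0.0002
gripper_force: 0.0
```

```bash
python3 tray.py push3; python3 - <<'E'
from h import *
np.set_printoptions(precision=3,suppress=True)
o=r.get_obs(); print(o["joints"],o["tcp_pos"],o["orientation"])
p,P=cloud("top"); X=P.reshape(-1,3)
m=red(p).ravel()&(X[:,0]>.25)&(X[:,0]<.8)&(X[:,1]>-.5)&(X[:,1]<0)&(abs(X[:,2]-.181)<.008)
q=cv2.minAreaRect((X[m,:2]*1000).astype(np.float32)); print(q,cv2.boxPoints(q))
H=np.array([576,-159])
for th in range(95,-6,-5):
    a=np.radians(-80.3-th); f=np.array([np.cos(a),np.sin(a)]); n=np.array([f[1],-f[0]])
    print(th,(H+130*f+32*n).round(0))
E
```

```text
plate oven x (rel. front) 1,5,50%: [-0.0043 -0.0042 -0.0012] 120
[2.3  0.62 0.48]
[ 0.428  0.254  0.03   1.788 -0.003  1.104 -0.94 ] [ 0.473 -0.301  0.271] [ 3.128  0.269 -0.009]
((447.57464599609375, -160.6941680908203), (255.3534698486328, 19.862247467041016), 5.2053046226501465) [[ 319.523 -162.387]
 [ 321.325 -182.168]
 [ 575.626 -159.001]
 [ 573.824 -139.221]]
95 [ 444. -138.]
90 [ 442. -149.]
85 [ 442. -161.]
80 [ 443. -173.]
75 [ 445. -184.]
70 [ 447. -196.]
65 [ 451. -207.]
60 [ 456. -217.]
55 [ 461. -228.]
50 [ 468. -237.]
45 [ 475. -247.]
40 [ 483. -255.]
35 [ 492. -263.]
30 [ 501. -270.]
25 [ 511. -276.]
20 [ 521. -281.]
15 [ 532. -285.]
10 [ 543. -289.]
5 [ 555. -291.]
0 [ 566. -293.]
-5 [ 578. -293.]
```

View pics/push3.png

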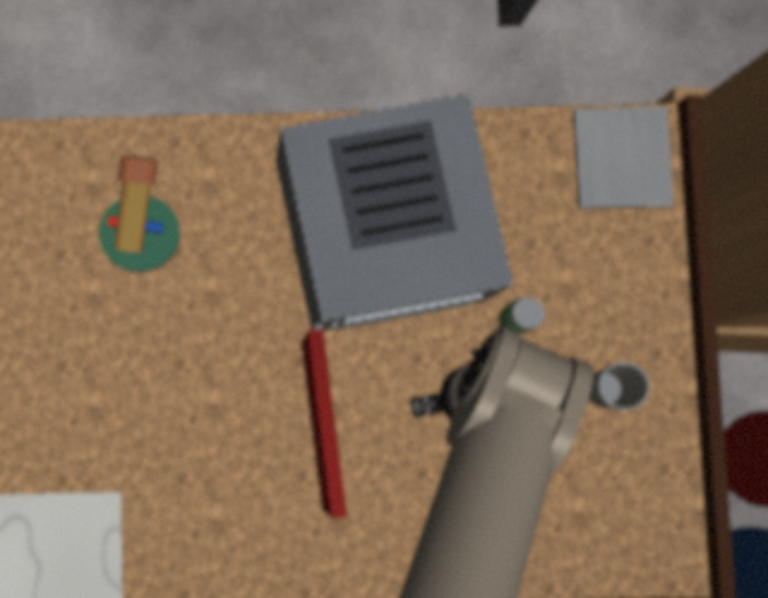

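The tray is home: the plate edge sits flush at about (410,310), and the door at (325,420) hasn't moved. I'll go over the door to its outer side, yawing the tool as it goes.

{"api": "servo_tool", "payload": {"commands": [[0,0,7,-6,25,0,1],[0,0,14,-12,50,0,1],[0,0,21,-16,75,0,1],[0,0,28,-20,100,0,1],[0,0,35,-22,125,0,1]]}}

```text
clock: 6.22
tcp_pos: [0.4486, -0.1762, 0.2692]
orientation: [2.903, 1.201, 0.005]
contact_force: [-0.2, 0.2, 0.3]
grip_width: -0.0002
gripper_force: 0.0
```

{"api": "servo_tool", "payload": {"commands": [[0,0,7,0,25,0,1],[0,0,14,0,50,0,1],[0,0,21,0,75,0,1],[0,0,28,0,80,0,1],[0,0,35,0,80,0,1]]}}

```text
clock: 6.63
tcp_pos: [0.4494, -0.0947, 0.2694]
orientation: [2.402, 2.023, 0.006]
contact_force: [-0.2, -0.2, 0.7]
grip_width: 0.0003
gripper_force: 0.0
```

{"api": "servo_tool", "payload": {"commands": [[0,0,7,0,0,-40,1],[0,0,14,0,0,-75,1],[0,0,16,0,0,-110,1],[0,0,16,0,0,-130,1],[0,0,16,0,0,-130,1]]}}

```text
clock: 7.05
tcp_pos: [0.4459, -0.0969, 0.1355]
orientation: [-2.106, -2.323, 0.003]
contact_force: [-0.2, 1.1, -0.3]
grip_width: 0.0003
gripper_force: 0.0
```

{"api": "servo_tool", "payload": {"commands": [[0,0,0,0,-10,0,1],[0,0,0,0,-20,0,1],[0,0,0,0,-28,0,1],[0,0,0,-1,-34,0,1],[0,0,0,-1,-40,0,1]]}}

```text
clock: 7.47
tcp_pos: [0.4484, -0.1386, 0.1404]
orientation: [2.109, 2.325, 0.002]
contact_force: [0.5, -0.4, 0.5]
grip_width: 0.0001
gripper_force: 0.0
```

{"api": "servo_tool", "payload": {"commands": [[0,0,2,-1,-5,0,1],[0,0,5,-2,-10,0,1],[0,0,8,-2,-16,0,1],[0,0,10,-2,-22,0,1],[0,0,13,-2,-28,0,1]]}}

```text
clock: 7.88
tcp_pos: [0.446, -0.1655, 0.1399]
orientation: [1.829, 2.553, 0.001]
contact_force: [1.0, 1.2, 0.9]
grip_width: -0.0003
gripper_force: 0.0
```

{"api": "servo_tool", "payload": {"commands": [[0,0,2,0,-6,0,1],[0,0,4,0,-12,0,1],[0,0,7,0,-18,0,1],[0,0,10,0,-24,0,1],[0,0,13,1,-30,0,1]]}}

```text
clock: 8.3
tcp_pos: [0.4469, -0.1955, 0.1399]
orientation: [1.527, 2.745, 0.001]
contact_force: [0.1, 1.6, 0.5]
grip_width: 0.0001
gripper_force: 0.0
```

{"api": "servo_tool", "payload": {"commands": [[0,0,3,2,-6,0,1],[0,0,6,4,-12,0,1],[0,0,9,7,-18,0,1],[0,0,12,10,-24,0,1],[0,0,15,14,-30,0,1]]}}

```text
clock: 8.72
tcp_pos: [0.4605, -0.2258, 0.1397]
orientation: [-1.157, -2.921, 0.0]
contact_force: [-1.5, 0.3, -0.2]
grip_width: -0.0001
gripper_force: 0.0
```

```bash
cat > door.py <<'E'
from h import *
import sys
p,P=cloud("top"); X=P.reshape(-1,3)
m=red(p).ravel()&(X[:,0]>.25)&(X[:,0]<.8)&(X[:,1]>-.5)&(X[:,1]<0)&(abs(X[:,2]-.181)<.008)
q=cv2.minAreaRect((X[m,:2]*1000).astype(np.float32)); b=cv2.boxPoints(q); 
e=[b[1]-b[0],b[2]-b[1]]; e=max(e,key=np.linalg.norm); a=np.degrees(np.arctan2(e[1],e[0]))%180
print("box",q[1],"door open deg",(99.7-a)%180, b.round(0).tolist())
o=r.get_obs(); print(o["joints"].round(2),o["tcp_pos"].round(4),o["contact_force"].round(1))
cv2.imwrite(f"pics/{sys.argv[1]}.png",cv2.resize(p[60:320,200:520],None,fx=2.4,fy=2.3))
E
python3 door.py door1
```

```text
box (91.86299133300781, 19.80367660522461) door open deg 57.081364 [[495.0, -208.0], [508.0, -223.0], [576.0, -161.0], [562.0, -146.0]]
[ 0.6   0.35 -0.32  2.01  0.15  0.81  1.01] [ 0.4615 -0.2272  0.1399] [ 0.7 -0.8  0.4]
```

View pics/door1.png

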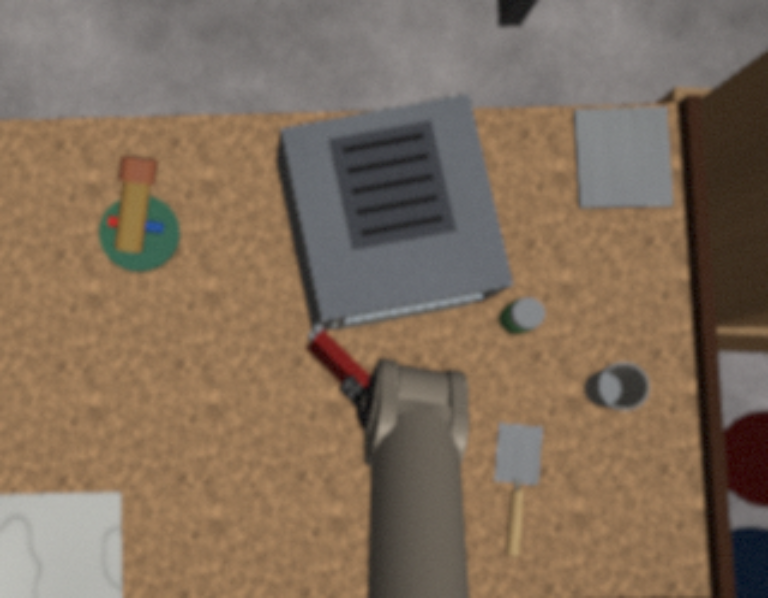

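The door is at about 57° and follows the fingertips as planned (contact at about (350,385) in the crop).

{"api": "servo_tool", "payload": {"commands": [[0,0,3,4,-6,0,1],[0,0,6,8,-12,0,1],[0,0,9,12,-17,0,1],[0,0,12,17,-22,0,1],[0,0,15,22,-27,0,1]]}}

```text
clock: 9.18
tcp_pos: [0.4825, -0.2525, 0.1396]
orientation: [-0.767, -3.046, 0.0]
contact_force: [-1.7, 1.0, 0.1]
grip_width: 0.0001
gripper_force: 0.0
```

{"api": "servo_tool", "payload": {"commands": [[0,0,3,5,-5,0,1],[0,0,6,11,-10,0,1],[0,0,9,17,-14,0,1],[0,0,12,23,-18,0,1],[0,0,15,29,-21,0,1]]}}

```text
clock: 9.6
tcp_pos: [0.5115, -0.2739, 0.1396]
orientation: [-0.364, -3.12, 0.001]
contact_force: [-0.8, 0.3, 0.5]
grip_width: -0.0
gripper_force: 0.0
```

{"api": "servo_tool", "payload": {"commands": [[0,0,3,6,-3,0,1],[0,0,6,12,-6,0,1],[0,0,9,18,-8,0,1],[0,0,12,24,-11,0,1],[0,0,14,30,-13,0,1]]}}

```text
clock: 10.02
tcp_pos: [0.5416, -0.2867, 0.1396]
orientation: [0.02, -3.141, 0.0]
contact_force: [-0.7, 0.9, 0.4]
grip_width: 0.0001
gripper_force: 0.0
```

```bash
python3 door.py door2
```

```text
box (110.80704498291016, 20.070314407348633) door open deg 11.620842 [[554.0, -269.0], [574.0, -270.0], [578.0, -159.0], [558.0, -159.0]]
[ 0.72  0.52 -0.45  1.77  0.27  0.92  1.74] [ 0.543  -0.2869  0.1397] [0.8 0.  1.1]
```

{"api": "servo_tool", "payload": {"commands": [[0,0,2,4,-1,0,1],[0,0,4,8,-1.5,0,1],[0,0,6,12,-2,0,1],[0,0,8,15,-2.5,0,1],[0,0,10,18,-2.5,0,1]]}}

```text
clock: 10.48
tcp_pos: [0.5594, -0.2893, 0.1395]
orientation: [0.291, -3.128, 0.001]
contact_force: [-1.1, -1.2, 0.2]
grip_width: 0.0
gripper_force: 0.0
```

{"api": "servo_tool", "payload": {"commands": [[0,0,0,2,0,0,1],[0,0,0,4,0,0,1],[0,0,0,6,0,0,1]]}}

```text
clock: 10.73
tcp_pos: [0.5657, -0.2889, 0.1395]
orientation: [0.289, -3.128, 0.0]
contact_force: [-0.8, -0.8, 0.8]
grip_width: -0.0002
gripper_force: 0.0
```

```bash
python3 door.py door3
```

```text
box (18.66674041748047, 109.45257568359375) door open deg 0.91386414 [[558.0, -162.0], [575.0, -270.0], [593.0, -267.0], [576.0, -159.0]]
[ 0.73  0.55 -0.49  1.71  0.31  0.95  1.88] [ 0.5663 -0.2887  0.1395] [ 0.5 -0.8 -0. ]
```

Nearly shut. I'll push until I feel the hard stop.

{"api": "servo_tool", "payload": {"commands": [[0,0,0,1.5,0.3,0,1],[0,0,0,3,0.5,0,1],[0,0,0,4,0.7,0,1],[0,0,0,4,0.7,0,1]]}}

```text
clock: 11.12
tcp_pos: [0.5681, -0.2885, 0.1389]
orientation: [0.29, -3.124, 0.0]
contact_force: [-5.4, -1.2, 1.1]
grip_width: -0.0003
gripper_force: 0.0
```

{"api": "servo_tool", "payload": {"commands": [[0,0,0,2,0.3,0,1],[0,0,0,4,0.7,0,1],[0,0,0,4,0.7,0,1],[0,0,0,4,0.7,0,1]]}}

```text
clock: 11.45
tcp_pos: [0.5681, -0.2892, 0.1383]
orientation: [0.285, -3.117, 0.0]
contact_force: [-17.5, -2.6, 8.4]
grip_width: 0.0003
gripper_force: 0.0
```

{"api": "servo_tool", "payload": {"commands": [[0,0,0,-10,-1.7,0,1],[0,0,0,-30,-5,0,1],[0,0,0,-60,-10,10,1],[0,0,0,-95,-16,20,1],[0,0,0,-130,-22,30,1]]}}

```text
clock: 11.87
tcp_pos: [0.4433, -0.3087, 0.1695]
orientation: [-0.294, 3.127, 0.001]
contact_force: [0.2, -1.3, 1.0]
grip_width: -0.0001
gripper_force: 0.0
```

{"api": "servo_tool", "payload": {"commands": [[0,0,0,0,0,30,1],[0,0,0,0,0,60,1],[0,0,0,0,0,80,1],[0,0,0,0,0,80,1]]}}

```text
clock: 12.2
tcp_pos: [0.4466, -0.3101, 0.2544]
orientation: [-0.291, 3.121, -0.009]
contact_force: [0.1, -0.1, -0.6]
grip_width: 0.0001
gripper_force: 0.0
```

```bash
python3 door.py door4; python3 - <<'E'
from h import *
p,d=r.grab_frame("scene"); cv2.imwrite("pics/scene4.png",p)
E
```

```text
box (20.59524154663086, 255.53988647460938) door open deg 179.34111 [[556.0, -165.0], [602.0, -417.0], [622.0, -413.0], [576.0, -162.0]]
[ 0.95  0.28 -0.54  1.82  0.17  1.07  2.1 ] [ 0.4456 -0.3097  0.252 ] [ 0.3 -0.6  0. ]
```

View pics/door4.png

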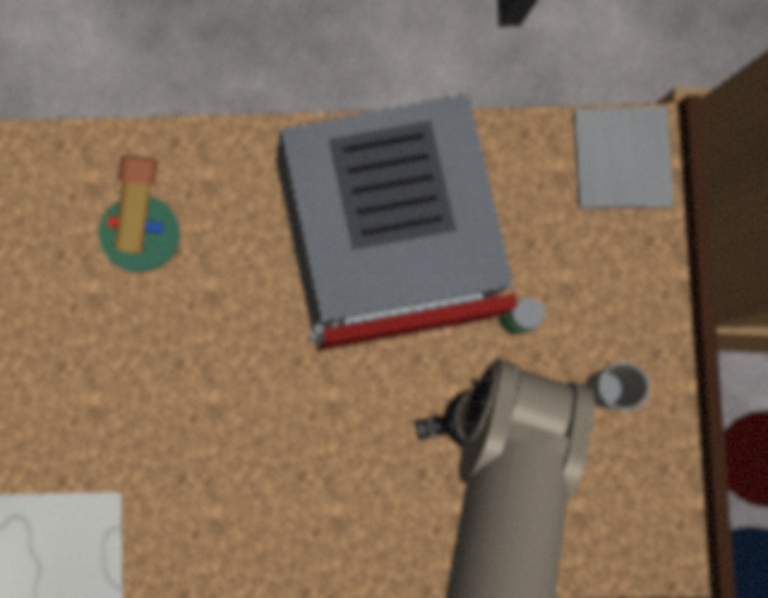

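View pics/scene4.png

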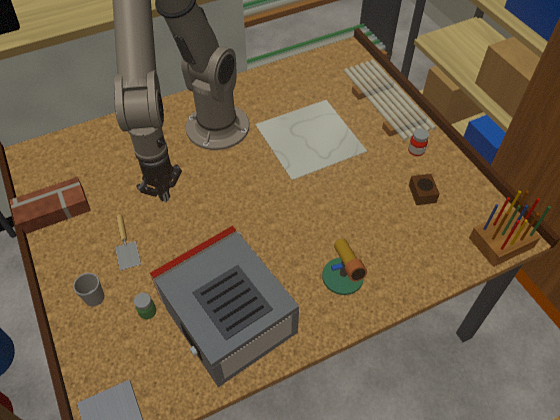

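The door is flat against the oven front, running from (320,340) to (515,300) in the crop. The jars, cup and spatula haven't moved, and the arm is clear of everything.

```bash
python3 -c "
from bench import r
print(r.hand_in())"
```

```text
the job is handed in; nothing more can be done
None
```

I pushed the tray home first, then the red door shut, both gently to their hard stops, and handed the job in at about 12 s; the vases were standing when last in view, before the tray went fully in, and the judge's verdict wasn't shown.

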